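# Lock a running tube carousel with its pin

## Task

The sample-tube carousel is still turning on its slipping drive: lock it with its locking pin. Take the pin from its holder, put it down through the guide hole in the bridge, slow the carousel to well under half its running speed by rubbing the pin gently on the disc, let the pin drop into the index hole as that comes slowly under the bridge, and push it fully home so that its collar lies on the bridge; then let go. Never lean hard on the disc or let the pin slam, touch the carousel with nothing but the pin, and leave the other things on the bench where they are.

Things in the scene. Friction and masses are not known exactly. Their poses are not given: they have to be found in the camera images.
- machine: Carousel machine: round grey housing 250 mm across, 50 mm high; an aluminium post outside it carries a bridge plate (90 x 60 x 12 mm) over the disc; a low white drive box is across from it. Origin on the bench under the turning axis, z up; post and bridge lie towards its -x, and under the bridge the disc moves along its y. The drive never stops: it pulls through a slip clutch, about 0.35 N m.
- guide (a point): Centre of the mouth of the round guide hole, on the bridge's top face (102 mm above the bench). The hole is 14 mm wide with a 2 mm chamfer, straight through the 12 mm plate. It lies 90 mm from the turning axis, towards the machine's -x. Axes as the machine's.
- turntable: Spring-floating hub (60 mm across) with the disc it carries; it does not turn itself. Origin on the turning axis, 54 mm above the bench when nothing presses on the disc. The disc gives at about 0.5 N, then sinks 0.7 mm for each further newton, at most 9 mm, where it is rigid; an oil damper makes it rise slowly (some 30 mm/s) when freed.
- carousel (a joint): Disc angle, rad (counts on over turns; anticlockwise from above). The index hole is at this angle from the machine's +x: under the guide hole at pi, 3 pi, ... It runs at about 7 rad/s; pressing under the bridge slows it in proportion, to nought at some 4 to 11 N (friction varies); eased off, it runs on. The pin drops in at 1 rad/s or less, at 2 often not, at full speed never.
- index_hole (a point): Centre of the index hole on the disc's top face, 90 mm from the axis: a rectangle 18 mm radially by 15 mm along the travel, right through; the only hole. The disc is white plastic, 224 mm across, 10 mm thick, its top 76 mm above the bench (26 mm below the bridge's top face); short tubes stand on it within 56 mm of the axis, up to 110 mm above the bench.
- pin: Locking pin, 80 mm, about 160 g: round steel shank 12 mm across, 40 mm long, its tip bluntly domed over the last 2.5 mm; steel collar 26 mm across, 5 mm thick; round dark steel grip 22 mm across, 35 mm long on top. Origin at the tip, z towards the grip. It stands in the holder, tip 8 mm above the bench. Home in the bridge, its tip is 14 mm below the disc's top.
- pin_tip (a point): Centre of the pin's tip (the pin's origin).
- pin_collar (a point): Centre of the collar's underside, 40 mm above the tip.
- holder: Grey plastic block 60 x 60 x 48 mm, fixed, with a 14 mm hole in its middle in which the pin stands with its collar on the top face. Origin under its centre.
- rack: White tube block 60 x 60 x 35 mm full of short purple-capped tubes (87 mm high in all), fixed; on the other side of the machine. Bystander.
- saline: Clear bottle, 60 mm across and 170 mm high, loose. Bystander; origin under its centre.
- tape: Roll of paper tape, 64 mm across and 20 mm high, loose. Bystander.
- tube_a: Yellow-capped tube lying on the bench, 75 mm long and 16 mm thick, loose. Bystander.
- tube_b: A second such tube lying on the bench. Bystander.
- pen: Pen lying on the bench, 135 mm long and 11 mm thick, loose. Bystander.
Not all that is in view belongs to the job. Of the things like the pin, leave any that is orange or purple; of the rest the smaller one is meant.

How it is judged:
On the way, in this order (a step that is already met when the one before it is completed fails the run):
1. the pin has been put into the guide hole: its tip is at least 6 mm below the bridge's top face (z of pin_tip in the frame of guide below -0.006 m and horizontal distance between pin_tip and guide below 0.005 m), for 0.1 s.
2. the pin, rubbing on the disc beside the index hole (its tip over 12 mm from the centre of it), has slowed the carousel below 3.5 rad/s (half its running speed) (contact force between pin and turntable above 0.5 N and velocity of joint carousel below 3.5 rad/s and horizontal distance between pin_tip and index_hole above 0.012 m), for 0.15 s.
At the end, for the whole second after the job is handed in: The pin stands upright (within 0.1 rad) and released in the guide hole, its collar within 2 mm of the bridge's top face, its tip through the index hole (within 7 mm of its centre, at least 11 mm below the disc's top), and pin and carousel are at rest (z of pin_collar in the frame of guide between -0.003 and 0.002 m and horizontal distance between pin_collar and guide below 0.004 m and angle between pin's own z axis and vertical below 0.1 rad and horizontal distance between pin_tip and index_hole below 0.007 m and z of pin_tip in the frame of index_hole below -0.011 m and velocity of joint carousel between -0.1 and 0.1 rad/s and linear speed of pin below 0.02 m/s); the robot touches nothing.
It fails at once if the pin pressed on or was struck by the disc with more than 25 N (contact force between pin and turntable above 25 N).
It fails at once if the robot touched the carousel itself with more than 1 N (contact force between any of the arm, the fingers and turntable above 1 N).
It fails at once if a loose bystander was moved more than 20 mm (distance of any of saline, tape, tube_a, tube_b, pen from where it was at the start of the episode above 0.02 m).
It also fails if it takes over 67 s, if anything falls off the work surface, if the arm or the gripper's body presses on something with over 40 N, if the wrist force passes 120 N, or if a joint passes its speed limit or range.

## Robot

A 6-joint arm with a two-finger parallel gripper is mounted at the origin on the work surface. World frame = base frame: x ahead of the robot, y to its left, z up, the work surface at z = 0. Lengths are in m, angles in rad, forces in N, time in s.
With the tool pointing down it reaches from about 0.275 to 0.825 m from the base axis. Payload 5.2 kg.
Tool frame: the origin (TCP) lies between the finger pads; the fingertips stand env.tip_extent ahead of it and the grasp point (between the pads) lies 8 mm behind it (env.tip_extent is the distance from the TCP to the fingertips, in m); z points along the fingers, y is the line along which they close (so a half turn about z gives the same grasp; the last joint's range is limited). The gripper opens to 93 mm and grips with 3 to 60 N. Pads are 15 mm wide; open, the fingers measure 128 mm over their backs; the gripper's body (75 mm by 188 mm) begins 65 mm behind the grasp point.
Start: joints at [-1.476, 0.259, 1.535, -0, 1.348, -0.203], TCP at [0.161, -0.526, 0.23] pointing down, gripper open.
Joint ranges: [-3.14, 3.14], [-0.91, 2.08], [0.19, 2.58], [-1.22, 4.36], [0.22, 2.71], [-3.12, 3.12]. Speed limits (rad/s): [2.57, 2.57, 3.14, 3.14, 3.14, 3.14].

## Interface

Orientations are given as a unit quaternion [w, x, y, z].
In Python, from station import monitor, optics, env gives the robot as it stands.
- The arm moves only by the tool servo_tool, never from a script. Its argument "deltas" is a list of rows, each an object of numbers: "x", "y", "z": the shift along the tool's x, y, z in cm; "turn": the turn about the tool's z in degrees; "claw": the closure, from 0 (fully open) to 1 (shut). In form: [{"x": .., "y": .., "z": .., "turn": .., "claw": ..}, ...]. A call has 1 to 5 rows; each row shifts and turns the commanded pose from where the row before left it, along the tool's axes as they then stand; what a row does not reach is not made up. A row lasts 1/10 s, in which the tool goes at most 50 mm and 8.59 degrees, less where a joint would pass 70% of its speed; a pose out of reach is approached as far as the arm can. A call with a gripper value outside its range is refused whole. The fingers move at their own pace and stop on an object; "force" is the grip in N (left out, the last holds). Time passes only in rows, so rows that do not move let the fingers close. It gives the time, the measured TCP pose, the force, the opening and the grip force at its end, in the units of the state.
- monitor.state(): the state, without advancing time (a new reading comes with each control period).
- optics.snapshot(name): name is "side" or "top" or "wrist"; returns the picture (420x560x3 uint8, blue, green, red); there is no depth.
- optics.camera_params(name): a dict with "K" (3x3 intrinsics, pixels), "rvec" (rotation vector, rad) and "tvec" (3), from world to camera coordinates, as OpenCV has them. Camera axes: x right, y down, z forward; pixel columns grow to the right and rows downward; lengths in m; the calibration is good to about 2 mm. A picture is of the moment at which its call begins: read the wrist's pose just before it. camera_params takes no time and is no camera call; for the wrist camera it gives the pose at the moment of the call.
- env.sign_off(): hands the job in; it is judged then, once.
The state is a dict: "time_s": time; "joint_positions": joint angles; "joint_velocities": joint speeds; "joint_efforts": joint torques, N m; "eef_pos": TCP position; "ee_rot": TCP orientation; "force": force on the tool from outside, world axes, zero at the start; "torque": the same for the moment, N m; "finger_gap": finger opening in m; "grasp_force": force on a finger pad.
Only numpy, scipy, OpenCV 4.12 (cv2) and the standard library are available. Lean on these libraries where they do the work, as an engineer would, in place of code of your own. Each camera call takes 0.05 s, during which the arm holds its last target. There are 200 camera calls.

## Working session

There is one attempt and no reset: what is moved stays moved. The work goes in short steps, Python scripts to look and compute and a tool call to move; the robot and the scene stay as the last step left them, time stands still between calls to the robot, and variables do not carry over. Pictures are saved under pics/ and viewed, at most 10 in all, crops included, and the job is handed in when it is done.

Besides the shell and the picture viewer there is one more tool, called after "Call:" as name([rows], argument=value, ...), one row to a line, values as JSON. servo_tool: Moves the arm, as the interface text tells. Its arguments: {"type":"object","properties":{"deltas":{"type":"array","items":{"type":"object","properties":{"x":{"type":"number"},"y":{"type":"number"},"z":{"type":"number"},"turn":{"type":"number"},"claw":{"type":"number"}}}},"force":{"type":"number"}},"required":["deltas"]}

```bash
mkdir -p pics; ls; cat > h.py <<'E'
import numpy as np, cv2
from station import monitor, optics, env
def cam(n):
    p=optics.camera_params(n); K=np.array(p["K"],float); R=cv2.Rodrigues(np.array(p["rvec"],float))[0]; t=np.array(p["tvec"],float).ravel()
    return K,R,t
def ray(c,uv,z):
    K,R,t=c; d=R.T@np.linalg.solve(K,[uv[0],uv[1],1.]); o=-R.T@t
    return o+d*(z-o[2])/d[2]
def proj(c,P):
    K,R,t=c; q=K@(R@np.array(P,float)+t); return q[:2]/q[2]
E
python3 - <<'E'
from h import *
s=monitor.state(); print({k:np.round(v,3).tolist() for k,v in s.items()}, env.tip_extent)
ims=[]
for n in("top","side"):
    im=optics.snapshot(n); cv2.imwrite(f"pics/{n}0.png",im); K,R,t=cam(n); print(n,-R.T@t,K[0,0])
E
```

```text
pics
{'time_s': 0.0, 'joint_positions': [-1.476, 0.259, 1.536, 0.0, 1.348, -0.203], 'joint_velocities': [0.002, 0.0, -0.002, -0.0, 0.0, 0.0], 'joint_efforts': [-0.0, -43.731, -28.4, 0.072, 0.041, -0.0], 'eef_pos': [0.161, -0.525, 0.229], 'ee_rot': [-0.001, 0.989, 0.148, 0.0], 'force': [0.067, 0.756, 1.342], 'torque': [0.011, 0.037, -0.052], 'grasp_force': 0.0, 'finger_gap': 0.093} 0.011
top [ 0.31422596 -0.03509253  0.95815852] 385.8175424923902
side [-0.13929766  0.8314753   0.99594919] 489.437257613877
```

View pics/top0.png

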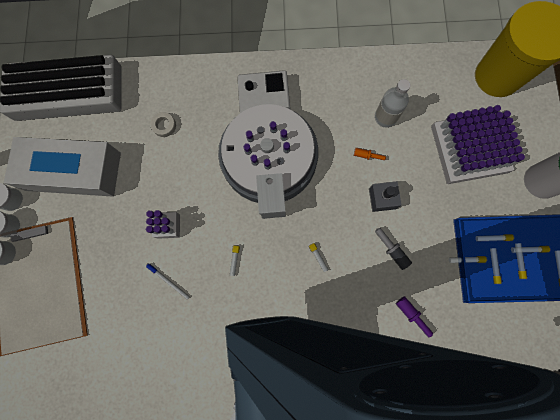

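View pics/side0.png

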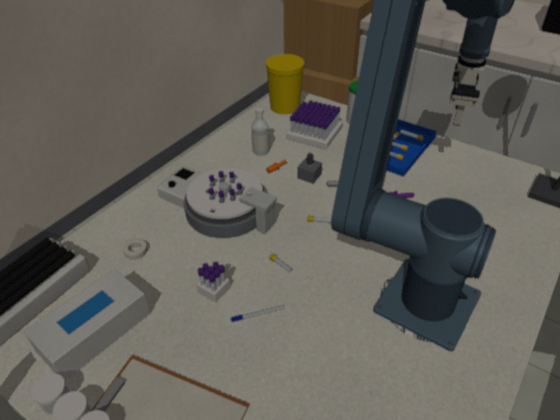

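Top view: four pin-like things – orange (371,154), purple (414,316), a larger grey one lying (393,248), and the dark one standing in the holder (389,192). The holder one is neither orange nor purple and looks smaller than the lying grey one. The bridge is at (270,193) with its hole near (268,181). I'll confirm in an enlarged crop.

```bash
python3 - <<'E'
from h import *
im=cv2.imread("pics/top0.png")
a=cv2.resize(im[140:280,350:430],None,fx=4,fy=4,interpolation=cv2.INTER_CUBIC)
b=cv2.resize(im[95:225,210:325],None,fx=4,fy=4,interpolation=cv2.INTER_CUBIC)
o=np.zeros((560,780,3),np.uint8); o[:,:320]=a; o[:520,320:780]=b
cv2.imwrite("pics/crop0.png",o)
c=cam("top")
for n,uv,z in(("grip top",(391,190),.083),("holder top",(386,195),.048),("guide",(269,181),.102),("hub",(267,145),.09)): print(n,ray(c,uv,z))
E
```

```text
grip top [ 0.52004852 -0.27393684  0.083     ]
holder top [ 0.51641289 -0.27062095  0.048     ]
guide [0.54662658 0.00642028 0.102     ]
hub [0.63831025 0.00972612 0.09      ]
```

View pics/crop0.png

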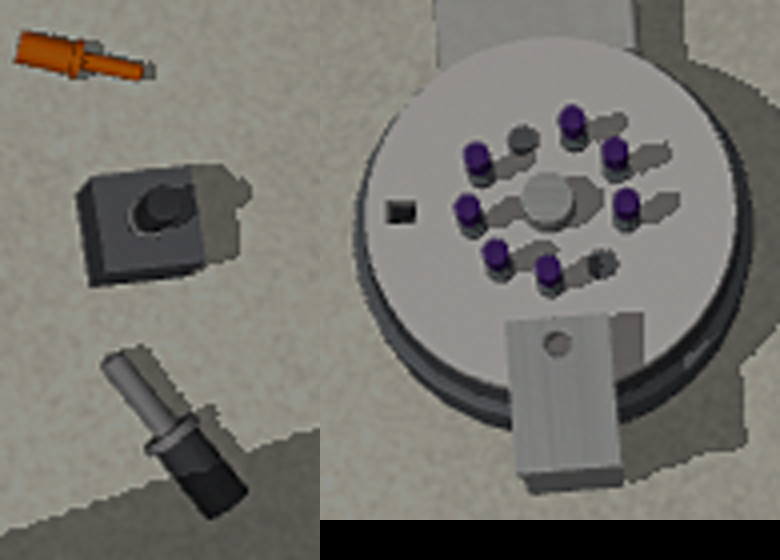

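Crop: the dark grip with collar stands in the holder (crop 170,203), clearly smaller than the lying grey pin; it's the one meant. The guide hole is at crop (557,344), which is image (269,181), and the hub at (267,145).

Call:
servo_tool([
  {"x":4.15,"y":-1.38,"claw":0},
  {"x":4.15,"y":-1.38},
  {"x":4.15,"y":-1.38},
  {"x":4.15,"y":-1.38},
  {"x":4.15,"y":-1.38},
], force=30)

```text
invalid input at $.deltas[0]: expected keys x, y, z, turn, claw
```

Call:
servo_tool([
  {"x":4.15,"y":-1.38},
  {"x":4.15,"y":-1.38},
  {"x":4.15,"y":-1.38},
  {"x":4.15,"y":-1.38},
  {"x":4.15,"y":-1.38},
])

```text
invalid input at $.deltas[0]: expected keys x, y, z, turn, claw
```

Call:
servo_tool([
  {"turn":7.5},
  {"turn":7.5},
  {"z":1},
  {},
  {},
])

```text
invalid input at $.deltas[0]: expected keys x, y, z, turn, claw
```

```bash
python3 - <<'E'
from h import *
s=monitor.state(); c=cam("wrist"); im=optics.snapshot("wrist"); cv2.imwrite("pics/w1.png",im)
print(s["eef_pos"],s["ee_rot"],s["force"],-c[1].T@c[2])
print(proj(c,[.518,-.272,.088]))
E
```

```text
[ 0.16133533 -0.52530578  0.22890255] [-8.28269363e-04  9.88937445e-01  1.48330855e-01  3.19400806e-05] [-0.33982082  0.66232507 -0.38560668] [ 0.22904316 -0.50562726  0.3830702 ]
[  48.57517893 -478.6165883 ]
```

View pics/w1.png

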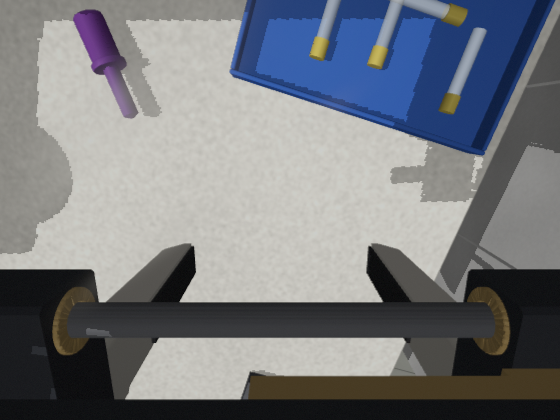

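The move was refused because every key is needed in each row. The wrist picture only shows the purple pin (100,60) and the blue tray from the start pose. The arm sat still, so I'm resending.

Call:
servo_tool([
  {"x":4.15,"y":-1.38,"z":0,"turn":0,"claw":0},
  {"x":4.15,"y":-1.38,"z":0,"turn":0,"claw":0},
  {"x":4.15,"y":-1.38,"z":0,"turn":0,"claw":0},
  {"x":4.15,"y":-1.38,"z":0,"turn":0,"claw":0},
  {"x":4.15,"y":-1.38,"z":0,"turn":0,"claw":0},
], force=30)

```text
time_s: 0.65
eef_pos: [0.3406, -0.3976, 0.2295]
ee_rot: [-0.0, 0.989, 0.148, -0.0]
force: [0.6, -1.4, 0.1]
finger_gap: 0.0927
grasp_force: 0.0
```

Call:
servo_tool([
  {"x":4.15,"y":-1.38,"z":0,"turn":0,"claw":0},
  {"x":4.15,"y":-1.38,"z":0,"turn":0,"claw":0},
  {"x":4.15,"y":-1.38,"z":0,"turn":0,"claw":0},
  {"x":4.15,"y":-1.38,"z":0,"turn":0,"claw":0},
  {"x":4.15,"y":-1.38,"z":0,"turn":0,"claw":0},
])

```text
time_s: 1.15
eef_pos: [0.5188, -0.2707, 0.2294]
ee_rot: [-0.0, 0.989, 0.148, -0.0]
force: [-0.1, -1.5, 0.9]
finger_gap: 0.093
grasp_force: 0.0
```

Call:
servo_tool([
  {"x":0,"y":0,"z":0,"turn":7.5,"claw":0},
  {"x":0,"y":0,"z":0,"turn":7.5,"claw":0},
  {"x":0,"y":0,"z":1,"turn":0,"claw":0},
  {"x":0,"y":0,"z":0,"turn":0,"claw":0},
])

```text
time_s: 1.55
eef_pos: [0.5168, -0.2715, 0.2176]
ee_rot: [-0.001, 1.0, 0.02, -0.001]
force: [-0.5, 0.8, -0.4]
finger_gap: 0.0932
grasp_force: 0.0
```

```bash
python3 - <<'E'
from h import *
s=monitor.state(); c=cam("wrist"); im=optics.snapshot("wrist"); cv2.imwrite("pics/w2.png",im)
np.savez("w2.npz",K=c[0],R=c[1],t=c[2])
print(s["time_s"],s["eef_pos"],s["ee_rot"],s["force"],-c[1].T@c[2])
print(proj(c,[.518,-.272,.088]))
E
```

```text
1.55 [ 0.51675166 -0.27148716  0.21764805] [-0.00106687  0.999805    0.01967655 -0.00128946] [-0.5398821   0.8245578  -0.43980755] [ 0.58790657 -0.27000414  0.37159974]
[280.47231199 203.4302754 ]
```

View pics/w2.png

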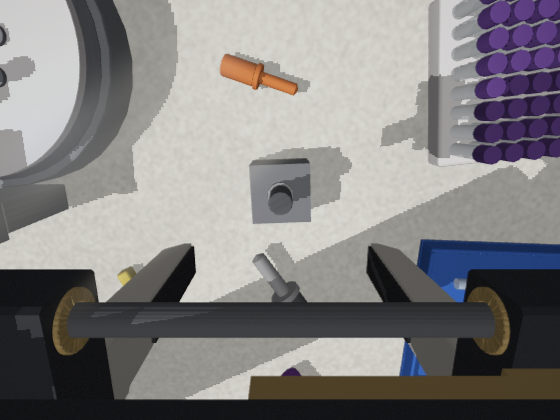

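Wrist view: holder block spans (250-310,160-223), grip top about (280,203), which matches the estimate to within 1–2 mm. Descend and grasp.

Call:
servo_tool([
  {"x":0.12,"y":0,"z":4,"turn":0,"claw":0},
  {"x":0,"y":0,"z":4,"turn":0,"claw":0},
  {"x":0,"y":0,"z":4,"turn":0,"claw":0},
  {"x":0,"y":0,"z":3.1,"turn":0,"claw":0},
  {"x":0,"y":0,"z":0,"turn":0,"claw":0},
], force=30)

```text
time_s: 2.1
eef_pos: [0.5156, -0.2702, 0.0642]
ee_rot: [-0.003, 1.0, 0.019, -0.004]
force: [0.1, 0.6, -0.6]
finger_gap: 0.0931
grasp_force: 0.0
```

Call:
servo_tool([
  {"x":0,"y":0,"z":0,"turn":0,"claw":1},
  {"x":0,"y":0,"z":0,"turn":0,"claw":1},
  {"x":0,"y":0,"z":0,"turn":0,"claw":1},
  {"x":0,"y":0,"z":0,"turn":0,"claw":1},
  {"x":0,"y":0,"z":0,"turn":0,"claw":1},
], force=30)

```text
time_s: 2.6
eef_pos: [0.5193, -0.2724, 0.0697]
ee_rot: [0.001, 1.0, 0.018, 0.001]
force: [0.5, -0.2, -0.2]
finger_gap: 0.0577
grasp_force: 0.0
```

Call:
servo_tool([
  {"x":0,"y":0,"z":0,"turn":0,"claw":1},
  {"x":0,"y":0,"z":0,"turn":0,"claw":1},
  {"x":0,"y":0,"z":0,"turn":0,"claw":1},
  {"x":0,"y":0,"z":0,"turn":0,"claw":1},
  {"x":0,"y":0,"z":0,"turn":0,"claw":1},
])

```text
time_s: 3.1
eef_pos: [0.5188, -0.2718, 0.0686]
ee_rot: [-0.0, 1.0, 0.018, -0.0]
force: [0.3, 1.0, 0.1]
finger_gap: 0.0216
grasp_force: 30.0
```

Call:
servo_tool([
  {"x":0,"y":0,"z":0,"turn":0,"claw":1},
  {"x":0,"y":0,"z":0,"turn":0,"claw":1},
  {"x":0,"y":0,"z":0,"turn":0,"claw":1},
])

```text
time_s: 3.4
eef_pos: [0.5188, -0.2718, 0.0686]
ee_rot: [-0.0, 1.0, 0.018, -0.0]
force: [-0.0, 1.8, 0.2]
finger_gap: 0.0213
grasp_force: 30.0
```

Call:
servo_tool([
  {"x":0,"y":0,"z":-2,"turn":0,"claw":1},
  {"x":0,"y":0,"z":-3.5,"turn":0,"claw":1},
  {"x":0,"y":0,"z":-3.5,"turn":0,"claw":1},
  {"x":0,"y":0,"z":-3,"turn":0,"claw":1},
  {"x":0,"y":0,"z":0,"turn":0,"claw":1},
])

```text
time_s: 3.9
eef_pos: [0.521, -0.2739, 0.1933]
ee_rot: [0.003, 1.0, 0.018, 0.003]
force: [0.4, 0.8, -1.9]
finger_gap: 0.0216
grasp_force: 30.0
```

Call:
servo_tool([
  {"x":0.8,"y":-4.0,"z":0,"turn":0,"claw":1},
  {"x":0.8,"y":-4.7,"z":0,"turn":0,"claw":1},
  {"x":0.8,"y":-4.7,"z":0,"turn":0,"claw":1},
  {"x":0.8,"y":-4.7,"z":0,"turn":0,"claw":1},
  {"x":0.6,"y":-4.7,"z":0,"turn":0,"claw":1},
])

```text
time_s: 4.4
eef_pos: [0.548, -0.0411, 0.187]
ee_rot: [-0.0, 1.0, 0.018, -0.001]
force: [1.4, 0.3, -1.2]
finger_gap: 0.0217
grasp_force: 30.0
```

Call:
servo_tool([
  {"x":0,"y":-3.4,"z":0,"turn":0,"claw":1},
  {"x":0,"y":-1.5,"z":0,"turn":0,"claw":1},
  {"x":0,"y":0,"z":0,"turn":0,"claw":1},
  {"x":0,"y":0,"z":0,"turn":0,"claw":1},
  {"x":0,"y":0,"z":0,"turn":0,"claw":1},
])

```text
time_s: 4.9
eef_pos: [0.547, 0.0044, 0.1883]
ee_rot: [0.0, 1.0, 0.017, -0.0]
force: [0.0, -0.5, -0.8]
finger_gap: 0.0214
grasp_force: 30.0
```

```bash
python3 - <<'E'
from h import *
s=monitor.state(); c=cam("wrist"); im=optics.snapshot("wrist"); cv2.imwrite("pics/w3.png",im)
ct=cam("top"); it=optics.snapshot("top");cs=cam("side"); i2=optics.snapshot("side")
p=np.array(s["eef_pos"]); print(s["time_s"],p,s["ee_rot"],s["force"])
G=[.5466,.0064,.102]; tip=p-[0,0,.0606]
for n,k in(("w",c),("t",ct),("s",cs)): print(n,"guide",proj(k,G),"tip",proj(k,tip))
def crop(im,u,h=55,w=70,f=4):
    u=np.round(u).astype(int); y=np.clip(u[1]-h,0,420-2*h); x=np.clip(u[0]-w,0,560-2*w); print("crop origin",x,y); return cv2.resize(im[y:y+2*h,x:x+2*w],None,fx=f,fy=f,interpolation=cv2.INTER_CUBIC)
a=crop(i2,proj(cs,G),65,60,3); 
cw=cv2.resize(im,(440,330)); o=np.zeros((600,800,3),np.uint8); o[:390,:360]=a; o[:330,360:]=cw
b=crop(it,proj(ct,G),44,70,3); o[330:594,375:795]=b
cv2.imwrite("pics/mix3.png",o)
np.savez("side1",im=i2)
E
```

```text
4.9 [0.54697217 0.00440003 0.18828823] [ 3.16365024e-04  9.99853065e-01  1.71381938e-02 -1.76211998e-04] [ 0.00970489 -0.54094549 -0.79553849]
w guide [276.61001362 219.35078664] tip [279.13156688 229.60887276]
t guide [269.00908532 181.01088367] tip [269.27153062 177.81472201]
s guide [249.1744326  193.54145134] tip [249.0410372  186.12094993]
crop origin 189 129
crop origin 199 137
```

View pics/mix3.png

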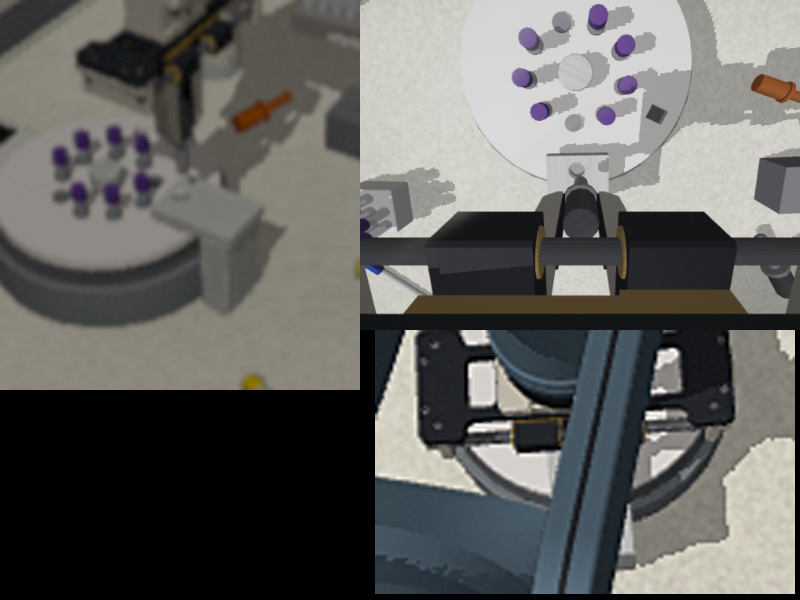

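Wrist view (right) shows the hole in the bridge near wrist px (276,216), just ahead of the gripped pin, plus the disc with the index hole. A closer crop follows.

```bash
python3 - <<'E'
from h import *
im=cv2.imread("pics/w3.png")
cv2.imwrite("pics/w3c.png",cv2.resize(im[185:285,220:340],None,fx=6,fy=6,interpolation=cv2.INTER_CUBIC))
c=cam("wrist"); p=np.array(monitor.state()["eef_pos"])
for h in (0,.04,.045,.08): print(h,proj(c,p+[0,0,h-.0606]))
E
```

```text
0 [279.10864998 229.66469074]
0.04 [278.79994918 251.84370855]
0.045 [278.75215766 255.27735422]
0.08 [278.33053278 285.5695523 ]
```

View pics/w3c.png

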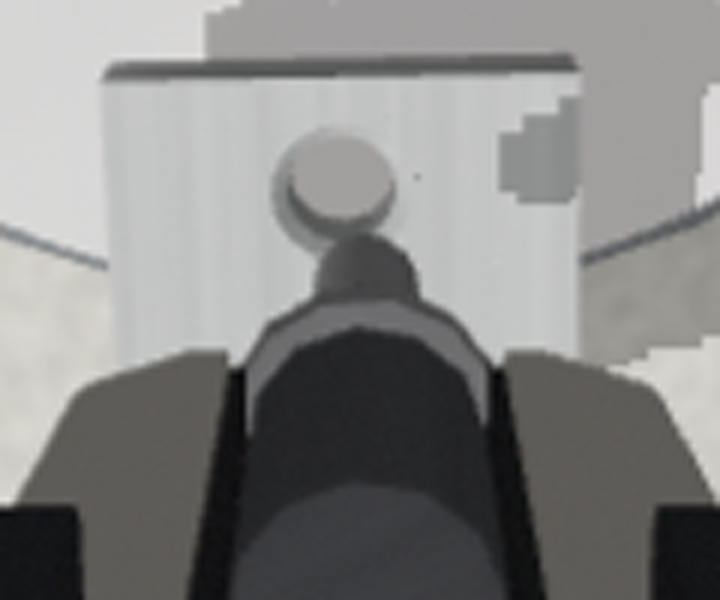

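```bash
python3 - <<'E'
from h import *
c=cam("wrist"); p=np.array(monitor.state()["eef_pos"])
print(p,ray(c,(273.5,216.4),.102), ray(c,(275.6,216.4),.102))
E
```

```text
[0.54695888 0.00467627 0.18852973] [0.54880906 0.00909803 0.102     ] [0.54886402 0.00750984 0.102     ]
```

Call:
servo_tool([
  {"x":0.2,"y":-0.44,"z":0,"turn":0,"claw":1},
  {"x":0,"y":0,"z":1.0,"turn":0,"claw":1},
  {"x":0,"y":0,"z":1.1,"turn":0,"claw":1},
  {"x":0,"y":0,"z":0,"turn":0,"claw":1},
  {"x":0,"y":0,"z":0,"turn":0,"claw":1},
])

```text
time_s: 5.55
eef_pos: [0.5482, 0.0107, 0.1668]
ee_rot: [-0.0, 1.0, 0.018, -0.001]
force: [0.6, -0.9, -1.1]
finger_gap: 0.0214
grasp_force: 30.0
```

```bash
python3 - <<'E'
from h import *
s=monitor.state(); c=cam("wrist"); im=optics.snapshot("wrist"); cv2.imwrite("pics/w4.png",im)
p=np.array(s["eef_pos"]); print(p,s["force"],proj(c,p-[0,0,.0606]),proj(c,[.5488,.0091,.102]))
cs=cam("side"); i2=optics.snapshot("side"); u=np.round(proj(cs,[.5488,.0091,.102])).astype(int); print(u, proj(cs,p-[0,0,.0606]))
o=np.zeros((600,760,3),np.uint8); o[:600,:360]=cv2.resize(im[185:285,250:310],None,fx=6,fy=6,interpolation=cv2.INTER_CUBIC)
o[:600,360:760]=cv2.resize(i2[u[1]-45:u[1]+15,u[0]-20:u[0]+20],None,fx=10,fy=10,interpolation=cv2.INTER_CUBIC)
cv2.imwrite("pics/m4.png",o)
E
```

```text
[0.54817947 0.01071196 0.16681743] [ 0.60245716 -0.94741926 -1.14121375] [279.19371255 229.48464237] [281.57430663 226.80530876]
[248 194] [247.73522606 193.01090897]
```

View pics/m4.png

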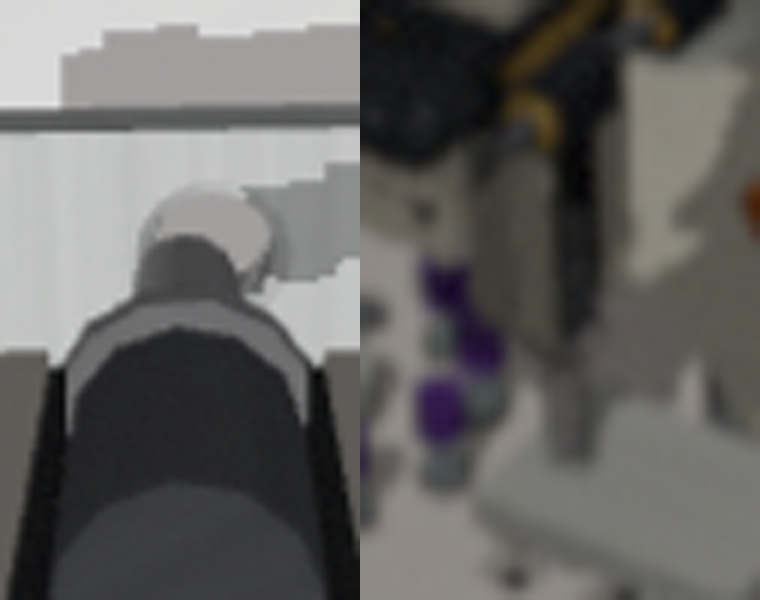

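Call:
servo_tool([
  {"x":0,"y":0.08,"z":0,"turn":0,"claw":1},
  {"x":0,"y":0,"z":0,"turn":0,"claw":1},
  {"x":0,"y":0,"z":0,"turn":0,"claw":1},
])

```text
time_s: 5.95
eef_pos: [0.5489, 0.0097, 0.1679]
ee_rot: [0.0, 1.0, 0.018, 0.0]
force: [-0.7, -0.5, -1.8]
finger_gap: 0.0216
grasp_force: 30.0
```

```bash
python3 - <<'E'
from h import *
s=monitor.state(); c=cam("wrist"); im=optics.snapshot("wrist"); cv2.imwrite("pics/w5.png",im)
p=np.array(s["eef_pos"]); print(p,s["force"],proj(c,p-[0,0,.0606]),proj(c,[.5488,.0083,.102]))
g=cv2.cvtColor(im,cv2.COLOR_BGR2GRAY)
for v in range(212,236,2): print(v,g[v,266:304].tolist())
E
```

```text
[0.54885271 0.00974726 0.16790499] [-0.66666378 -0.47598953 -1.84639598] [279.15898939 229.67481594] [281.26117132 227.43904711]
212 [195, 196, 194, 192, 192, 194, 195, 196, 197, 197, 197, 197, 198, 197, 195, 194, 196, 198, 199, 197, 195, 195, 195, 194, 195, 196, 197, 199, 197, 194, 194, 195, 195, 195, 194, 192, 192, 192]
214 [196, 196, 194, 192, 192, 193, 195, 196, 197, 197, 197, 198, 198, 197, 195, 194, 196, 197, 199, 197, 194, 195, 195, 194, 195, 196, 197, 199, 197, 194, 194, 195, 195, 154, 139, 138, 138, 138]
216 [196, 196, 195, 192, 192, 193, 194, 195, 196, 197, 197, 197, 197, 189, 185, 179, 181, 185, 186, 186, 187, 190, 193, 194, 194, 195, 197, 165, 153, 151, 151, 152, 152, 143, 139, 138, 137, 139]
218 [196, 196, 195, 192, 191, 193, 194, 195, 196, 197, 186, 172, 168, 166, 166, 164, 163, 163, 162, 163, 165, 160, 180, 143, 128, 130, 137, 142, 142, 140, 140, 140, 141, 141, 139, 138, 138, 139]
220 [196, 196, 194, 192, 191, 193, 194, 195, 174, 161, 162, 162, 161, 160, 160, 160, 160, 160, 160, 160, 159, 160, 160, 159, 151, 134, 130, 130, 137, 139, 140, 140, 140, 140, 140, 138, 137, 1
[... 589 characters left out ...]
, 195, 192, 190, 169, 135, 108, 94, 86, 82, 79, 75, 72, 70, 70, 70, 71, 71, 71, 70, 70, 119, 155, 160, 137, 126, 98, 114, 118, 123, 137, 141, 140, 139, 138, 138, 139]
230 [196, 195, 195, 192, 190, 169, 124, 99, 92, 86, 81, 78, 73, 71, 71, 70, 70, 71, 70, 71, 71, 69, 68, 104, 109, 117, 123, 110, 115, 117, 122, 137, 141, 140, 139, 185, 192, 193]
232 [196, 195, 195, 192, 191, 192, 131, 96, 91, 83, 80, 76, 73, 65, 64, 70, 67, 68, 70, 70, 70, 69, 68, 73, 107, 118, 160, 175, 177, 170, 146, 182, 189, 189, 188, 192, 192, 193]
234 [196, 196, 195, 192, 191, 159, 96, 72, 72, 72, 71, 72, 72, 71, 72, 72, 72, 71, 73, 73, 73, 71, 76, 72, 119, 168, 180, 181, 185, 192, 194, 194, 194, 194, 193, 193, 191, 193]
```

Call:
servo_tool([
  {"x":-0.05,"y":0.22,"z":0,"turn":0,"claw":1},
  {"x":0,"y":0,"z":0,"turn":0,"claw":1},
  {"x":0,"y":0,"z":0.3,"turn":0,"claw":1},
  {"x":0,"y":0,"z":0.3,"turn":0,"claw":1},
  {"x":0,"y":0,"z":0,"turn":0,"claw":1},
])

```text
time_s: 6.5
eef_pos: [0.5479, 0.0077, 0.161]
ee_rot: [-0.0, 1.0, 0.018, -0.001]
force: [-0.7, 1.0, -0.9]
finger_gap: 0.0215
grasp_force: 30.0
```

```bash
python3 - <<'E'
from h import *
s=monitor.state(); c=cam("wrist"); im=optics.snapshot("wrist"); cv2.imwrite("pics/w6.png",im)
p=np.array(s["eef_pos"]); print(p,s["force"],s["torque"],proj(c,p-[0,0,.0606]))
g=cv2.cvtColor(im,cv2.COLOR_BGR2GRAY)
for v in range(216,238,3): print(v,g[v,262:304].tolist())
E
```

```text
[0.54785182 0.00765716 0.16096641] [-0.66308709  0.97847877 -0.91560974] [-0.07253004 -0.02936792 -0.02604796] [279.20376258 229.54875371]
216 [195, 195, 195, 193, 190, 191, 192, 194, 194, 195, 196, 195, 196, 197, 195, 192, 193, 195, 195, 197, 196, 193, 193, 193, 193, 193, 193, 194, 196, 196, 193, 192, 193, 193, 194, 193, 192, 191, 190, 192, 161, 153]
219 [195, 194, 195, 192, 190, 190, 191, 193, 194, 195, 196, 185, 171, 169, 167, 166, 165, 163, 163, 162, 163, 168, 169, 181, 188, 191, 192, 193, 196, 196, 194, 193, 193, 193, 154, 139, 138, 137, 136, 138, 140, 142]
222 [195, 195, 195, 193, 190, 190, 191, 193, 173, 157, 155, 158, 159, 159, 158, 159, 159, 158, 159, 159, 158, 158, 158, 159, 158, 158, 157, 133, 127, 127, 135, 138, 139, 139, 139, 139, 138, 137, 137, 138, 140, 141]
225 [196, 195, 195, 192, 189, 189, 184, 152, 142, 135, 155, 158, 159, 137, 107, 90, 84, 73, 69, 69, 73, 74, 83, 120, 154, 159, 158, 159, 145, 125, 121, 129, 138, 139, 139, 138, 137, 137, 137, 138, 140, 140]
228 [195, 194, 195, 192, 189, 190, 159, 138, 135, 97, 114, 108, 94, 86, 81, 78, 74, 71, 69, 69, 69, 70, 71, 70, 70, 67, 117, 154, 106, 98, 115, 118, 128, 137, 139, 139, 137, 136, 137, 138, 140, 141]
231 [195, 195, 194, 192, 190, 189, 155, 132, 130, 108, 98, 95, 90, 84, 80, 76, 73, 71, 69, 69, 70, 70, 71, 71, 69, 68, 66, 72, 82, 111, 116, 117, 131, 138, 140, 139, 137, 137, 137, 139, 140, 141]
234 [195, 194, 194, 192, 190, 190, 188, 164, 135, 108, 79, 72, 70, 71, 71, 70, 71, 70, 70, 72, 71, 71, 72, 72, 71, 71, 74, 69, 95, 113, 115, 129, 138, 138, 139, 138, 137, 179, 185, 191, 194, 195]
237 [195, 194, 194, 193, 159, 116, 90, 75, 75, 90, 106, 110, 111, 111, 110, 110, 110, 110, 109, 110, 109, 109, 109, 109, 109, 108, 107, 100, 92, 76, 72, 73, 79, 132, 181, 187, 190, 191, 190, 192, 194, 195]
```

Call:
servo_tool([
  {"x":0,"y":0,"z":0.2,"turn":0,"claw":1},
  {"x":0,"y":0,"z":0.3,"turn":0,"claw":1},
  {"x":0,"y":0,"z":0,"turn":0,"claw":1},
])

```text
time_s: 6.85
eef_pos: [0.5482, 0.0076, 0.1562]
ee_rot: [-0.0, 1.0, 0.018, -0.0]
force: [0.2, 0.1, -1.3]
finger_gap: 0.0213
grasp_force: 30.0
```

Call:
servo_tool([
  {"x":0,"y":0,"z":0.35,"turn":0,"claw":1},
  {"x":0,"y":0,"z":0.35,"turn":0,"claw":1},
  {"x":0,"y":0,"z":0,"turn":0,"claw":1},
  {"x":0,"y":0,"z":0,"turn":0,"claw":1},
  {"x":0,"y":0,"z":0,"turn":0,"claw":1},
])

```text
time_s: 7.35
eef_pos: [0.5483, 0.0076, 0.1497]
ee_rot: [-0.0, 1.0, 0.018, -0.0]
force: [0.2, -0.2, -1.7]
finger_gap: 0.0214
grasp_force: 30.0
```

```bash
cat >> h.py <<'E'
GU=np.array([.5482,.0077,.102]); AX=np.array([.5482+.09*np.cos(.036),.0077+.09*np.sin(.036)])
DX=2.0 # wrist image shift px
def hole(im,c,dbg=False):
    """index hole angle from the machine's +x: darkest spot on ring r=90 mm of the disc, seen from the wrist"""
    g=cv2.GaussianBlur(cv2.cvtColor(im,cv2.COLOR_BGR2GRAY),(5,5),0).astype(float)
    a=np.radians(np.arange(-150,151,1.)); V=[]
    for q in a:
        u=proj(c,[AX[0]+.09*np.cos(q+.036),AX[1]+.09*np.sin(q+.036),.076]); u=np.round(u+[DX,0]).astype(int)
        V.append(g[u[1],u[0]] if 0<=u[0]<560 and 0<=u[1]<420 else 255)
    V=np.array(V); i=V.argmin()
    if dbg: print(np.round(V[::5]).astype(int).tolist())
    return np.degrees(a[i]),V[i]
def watch(n,dbg=False):
    for i in range(n):
        s=monitor.state(); c=cam("wrist"); im=optics.snapshot("wrist"); h=hole(im,c,dbg and i==0)
        print(round(s["time_s"],3),np.round(s["eef_pos"],4),"F",np.round(s["force"],1),"ang %.0f (%.0f)"%h)
    return im
E
python3 - <<'E'
from h import *
im=watch(6,True); cv2.imwrite("pics/w7.png",im)
E
```

```text
[159, 159, 159, 159, 158, 159, 158, 158, 158, 158, 158, 213, 213, 213, 212, 212, 211, 211, 210, 210, 255, 255, 255, 255, 255, 255, 255, 255, 255, 255, 255, 255, 255, 255, 255, 255, 255, 255, 255, 255, 255, 210, 210, 211, 212, 213, 214, 215, 215, 215, 215, 216, 216, 217, 217, 217, 217, 155, 108, 206, 215]
7.35 [0.5483 0.0076 0.1497] F [ 0.2 -0.2 -1.7] ang 136 (77)
7.4 [0.5483 0.0076 0.1497] F [ 0.3 -0.3 -2.1] ang -118 (157)
7.45 [0.5483 0.0076 0.1498] F [ 0.3 -0.5 -2. ] ang -126 (157)
7.5 [0.5483 0.0076 0.1497] F [-0.1  1.2 -0.7] ang -130 (157)
7.55 [0.5483 0.0076 0.1497] F [ 0.4  0.5 -2.1] ang -139 (59)
7.6 [0.5483 0.0076 0.1497] F [-0.   0.3 -1.9] ang -118 (59)
```

Call:
servo_tool([
  {"x":0,"y":0,"z":0.4,"turn":0,"claw":1},
  {"x":0,"y":0,"z":0.4,"turn":0,"claw":1},
  {"x":0,"y":0,"z":0.3,"turn":0,"claw":1},
  {"x":0,"y":0,"z":0.1,"turn":0,"claw":1},
  {"x":0,"y":0,"z":0,"turn":0,"claw":1},
])

```text
time_s: 8.15
eef_pos: [0.5483, 0.0076, 0.1374]
ee_rot: [-0.0, 1.0, 0.018, -0.0]
force: [1.6, 1.4, -0.7]
finger_gap: 0.0217
grasp_force: 30.0
```

Call:
servo_tool([
  {"x":0,"y":0,"z":0.1,"turn":0,"claw":1},
  {"x":0,"y":0,"z":0.1,"turn":0,"claw":1},
  {"x":0,"y":0,"z":0.05,"turn":0,"claw":1},
  {"x":0,"y":0,"z":0,"turn":0,"claw":1},
  {"x":0,"y":0,"z":0,"turn":0,"claw":1},
])

```text
time_s: 8.65
eef_pos: [0.5485, 0.0075, 0.1354]
ee_rot: [0.0, 1.0, 0.018, 0.0]
force: [0.7, -0.3, 0.0]
finger_gap: 0.0216
grasp_force: 29.9
```

```bash
python3 -c "
from h import *
watch(12)"
```

```text
8.65 [0.5485 0.0075 0.1354] F [ 0.7 -0.3  0. ] ang -92 (63)
8.7 [0.5485 0.0075 0.1353] F [ 0.5 -0.1  1.2] ang -69 (70)
8.75 [0.5485 0.0075 0.1353] F [-0.3 -1.5  0. ] ang -60 (88)
8.8 [0.5484 0.0075 0.1353] F [ 0.5 -1.4  0. ] ang -101 (156)
8.85 [0.5484 0.0076 0.1353] F [0.5 0.1 0.1] ang -104 (156)
8.9 [0.5484 0.0075 0.1353] F [ 1.  -0.2 -0.5] ang -106 (156)
8.95 [0.5484 0.0076 0.1353] F [ 1.1 -0.4  0. ] ang -113 (157)
9.0 [0.5484 0.0076 0.1352] F [ 1.2 -0.6  0.6] ang -113 (158)
9.05 [0.5484 0.0076 0.1352] F [ 1.4 -0.4  0.8] ang -117 (158)
9.1 [0.5484 0.0076 0.1352] F [ 0.7 -0.2  0.8] ang 58 (59)
9.15 [0.5484 0.0076 0.1352] F [ 0.7 -0.3  0.6] ang 68 (68)
9.2 [0.5484 0.0076 0.1352] F [ 0.9 -1.3  0.7] ang 83 (126)
```

Call:
servo_tool([
  {"x":0,"y":0,"z":0.1,"turn":0,"claw":1},
  {"x":0,"y":0,"z":0.1,"turn":0,"claw":1},
  {"x":0,"y":0,"z":0.05,"turn":0,"claw":1},
  {"x":0,"y":0,"z":0,"turn":0,"claw":1},
  {"x":0,"y":0,"z":0,"turn":0,"claw":1},
])

```text
time_s: 9.75
eef_pos: [0.5485, 0.0075, 0.1327]
ee_rot: [0.0, 1.0, 0.018, 0.0]
force: [1.3, -0.4, 2.1]
finger_gap: 0.0216
grasp_force: 29.9
```

```bash
python3 -c "
from h import *
watch(16)"
```

```text
9.75 [0.5485 0.0075 0.1327] F [ 1.3 -0.4  2.1] ang -150 (59)
9.8 [0.5484 0.0075 0.1327] F [ 1.4 -1.9  1.8] ang -145 (60)
9.85 [0.5484 0.0075 0.1327] F [ 1.1 -0.9  2.6] ang -136 (60)
9.9 [0.5484 0.0075 0.1327] F [ 0.8 -1.5  3.3] ang -126 (60)
9.95 [0.5484 0.0075 0.1328] F [ 1.1 -1.4  2.1] ang -117 (60)
10.0 [0.5484 0.0075 0.1327] F [ 1.3 -1.4  2. ] ang -106 (61)
10.05 [0.5484 0.0075 0.1327] F [ 1.7 -1.6  2.1] ang -97 (61)
10.1 [0.5484 0.0075 0.1327] F [ 1.3 -1.5  2.7] ang -87 (77)
10.15 [0.5484 0.0075 0.1327] F [ 1.2 -2.2  1.9] ang -70 (86)
10.2 [0.5484 0.0075 0.1327] F [ 1.4 -2.   2.4] ang -61 (60)
10.25 [0.5484 0.0075 0.1327] F [ 1.2 -1.8  2. ] ang -101 (157)
10.3 [0.5484 0.0075 0.1327] F [ 1.  -0.7  2.8] ang -121 (157)
10.35 [0.5484 0.0075 0.1327] F [ 0.7 -1.1  3. ] ang -103 (156)
10.4 [0.5484 0.0075 0.1327] F [ 1.5 -1.1  2. ] ang -107 (156)
10.45 [0.5484 0.0076 0.1327] F [ 1.  -1.4  3.4] ang -107 (156)
10.5 [0.5484 0.0076 0.1327] F [ 1.  -1.6  2.5] ang -107 (156)
```

Call:
servo_tool([
  {"x":0,"y":0,"z":0.1,"turn":0,"claw":1},
  {"x":0,"y":0,"z":0.1,"turn":0,"claw":1},
  {"x":0,"y":0,"z":0.05,"turn":0,"claw":1},
  {"x":0,"y":0,"z":0,"turn":0,"claw":1},
  {"x":0,"y":0,"z":0,"turn":0,"claw":1},
])

```text
time_s: 11.05
eef_pos: [0.5485, 0.0074, 0.1304]
ee_rot: [0.0, 1.0, 0.018, 0.0]
force: [0.2, -2.0, 5.2]
finger_gap: 0.0214
grasp_force: 29.9
```

```bash
python3 -c "
from h import *
watch(12)"
```

```text
11.05 [0.5485 0.0074 0.1304] F [ 0.2 -2.   5.2] ang 64 (61)
11.1 [0.5485 0.0074 0.1304] F [ 0.8 -2.5  3.8] ang 68 (64)
11.15 [0.5485 0.0074 0.1304] F [ 1.4 -2.   5.4] ang 72 (71)
11.2 [0.5485 0.0074 0.1303] F [ 1.  -2.5  4.9] ang 76 (87)
11.25 [0.5485 0.0074 0.1303] F [ 1.  -3.   5.1] ang 81 (107)
11.3 [0.5485 0.0074 0.1304] F [ 1.3 -2.2  5.4] ang 85 (123)
11.35 [0.5485 0.0074 0.1304] F [ 1.4 -2.3  4.9] ang 95 (131)
11.4 [0.5485 0.0074 0.1304] F [ 1.  -2.8  5.7] ang 97 (129)
11.45 [0.5485 0.0074 0.1303] F [ 0.9 -2.4  4.9] ang 98 (131)
11.5 [0.5485 0.0074 0.1303] F [ 0.3 -3.7  5.8] ang 108 (119)
11.55 [0.5485 0.0074 0.1304] F [ 1.4 -4.   5.2] ang 113 (74)
11.6 [0.5485 0.0074 0.1303] F [ 0.8 -2.7  4.4] ang 116 (62)
```

Call:
servo_tool([
  {"x":0,"y":0,"z":0.08,"turn":0,"claw":1},
  {"x":0,"y":0,"z":0.05,"turn":0,"claw":1},
])

```text
time_s: 11.85
eef_pos: [0.5486, 0.0074, 0.1292]
ee_rot: [0.0, 1.0, 0.018, 0.0]
force: [-0.4, -1.9, 5.9]
finger_gap: 0.0215
grasp_force: 29.9
```

```bash
python3 -c "
from h import *
watch(8)"
```

```text
11.85 [0.5486 0.0074 0.1292] F [-0.4 -1.9  5.9] ang 128 (61)
11.9 [0.5486 0.0073 0.1292] F [ 0.3 -2.3  5.8] ang 129 (62)
11.95 [0.5486 0.0073 0.1292] F [ 1.2 -1.9  5.8] ang 131 (63)
12.0 [0.5486 0.0074 0.1292] F [ 1.7 -2.7  6.7] ang 132 (64)
12.05 [0.5486 0.0074 0.1292] F [ 0.3 -2.8  6.2] ang 134 (65)
12.1 [0.5486 0.0074 0.1292] F [ 0.4 -3.   6.5] ang 135 (68)
12.15 [0.5486 0.0074 0.1292] F [ 0.7 -2.6  5.2] ang 137 (80)
12.2 [0.5486 0.0073 0.1292] F [ 0.9 -3.2  6.2] ang 138 (92)
```

Call:
servo_tool([
  {"x":0,"y":0,"z":0.02,"turn":0,"claw":1},
  {"x":0,"y":0,"z":0,"turn":0,"claw":1},
  {"x":0,"y":0,"z":0,"turn":0,"claw":1},
  {"x":0,"y":0,"z":0,"turn":0,"claw":1},
  {"x":0,"y":0,"z":0,"turn":0,"claw":1},
])

```text
time_s: 12.75
eef_pos: [0.5486, 0.0073, 0.1291]
ee_rot: [0.0, 1.0, 0.018, 0.0]
force: [1.0, -2.4, 6.7]
finger_gap: 0.0213
grasp_force: 29.9
```

```bash
python3 -c "
from h import *
watch(24)"
```

```text
12.75 [0.5486 0.0073 0.1291] F [ 1.  -2.4  6.7] ang -103 (156)
12.8 [0.5486 0.0073 0.1291] F [ 0.4 -3.2  6.7] ang -102 (156)
12.85 [0.5486 0.0074 0.1291] F [ 0.7 -2.5  8. ] ang -101 (156)
12.9 [0.5486 0.0073 0.1291] F [ 1.2 -2.2  5.9] ang -102 (156)
12.95 [0.5486 0.0074 0.1291] F [ 0.8 -2.6  6.1] ang -102 (156)
13.0 [0.5486 0.0073 0.1291] F [ 0.6 -2.4  6.5] ang -102 (156)
13.05 [0.5486 0.0073 0.1291] F [ 1.1 -1.6  6.2] ang -105 (156)
13.1 [0.5486 0.0073 0.1291] F [ 1.1 -2.8  6.2] ang -103 (156)
13.15 [0.5486 0.0073 0.1291] F [ 0.3 -1.4  5.9] ang -101 (156)
13.2 [0.5486 0.0073 0.129 ] F [ 1.  -2.2  7.1] ang -101 (156)
13.25 [0.5486 0.0073 0.129 ] F [ 1.5 -3.   7.2] ang -101 (156)
13.3 [0.5486 0.0074 0.1291] F [ 0.4 -3.   5.5] ang -102 (156)
13.35 [0.5486 0.0073 0.1291] F [ 0.8 -2.6  6.4] ang -101 (156)
13.4 [0.5486 0.0073 0.1291] F [ 1.  -2.   5.6] ang -127 (157)
13.45 [0.5486 0.0073 0.1291] F [ 0.8 -3.3  7.1] ang -101 (156)
13.5 [0.5486 0.0073 0.129 ] F [ 0.2 -2.2  6.1] ang -103 (156)
13.55 [0.5486 0.0073 0.1291] F [ 1.8 -3.5  6.5] ang -104 (156)
13.6 [0.5486 0.0073 0.1291] F [ 1.1 -2.8  6. ] ang -127 (157)
13.65 [0.5486 0.0073 0.1291] F [ 1.  -2.1  6.4] ang -102 (156)
13.7 [0.5486 0.0073 0.1291] F [ 0.5 -2.5  6.9] ang -103 (156)
13.75 [0.5486 0.0073 0.1291] F [ 0.4 -1.9  6.3] ang -104 (156)
13.8 [0.5486 0.0074 0.129 ] F [ 1.2 -3.3  6.2] ang -104 (156)
13.85 [0.5486 0.0073 0.129 ] F [ 1.4 -2.   6.3] ang -101 (156)
13.9 [0.5486 0.0074 0.1291] F [ 0.7 -2.3  5.9] ang -102 (156)
```

Call:
servo_tool([
  {"x":0,"y":0,"z":0,"turn":0,"claw":1},
  {"x":0,"y":0,"z":0,"turn":0,"claw":1},
])

```text
time_s: 14.15
eef_pos: [0.5483, 0.0076, 0.1286]
ee_rot: [0.0, 1.0, 0.018, 0.0]
force: [1.6, -1.1, 0.9]
finger_gap: 0.0216
grasp_force: 29.9
```

Call:
servo_tool([
  {"x":0,"y":0,"z":0,"turn":0,"claw":1},
  {"x":0,"y":0,"z":0,"turn":0,"claw":1},
])

```text
time_s: 14.35
eef_pos: [0.5483, 0.0075, 0.1284]
ee_rot: [-0.0, 1.0, 0.018, -0.0]
force: [2.2, -2.5, 1.0]
finger_gap: 0.0215
grasp_force: 29.9
```

Call:
servo_tool([
  {"x":0,"y":0,"z":0,"turn":0,"claw":1},
  {"x":0,"y":0,"z":0,"turn":0,"claw":1},
  {"x":0,"y":0,"z":0,"turn":0,"claw":1},
])

```text
time_s: 14.65
eef_pos: [0.5482, 0.0076, 0.1284]
ee_rot: [0.0, 1.0, 0.018, -0.0]
force: [2.2, -3.3, -1.0]
finger_gap: 0.0213
grasp_force: 29.9
```

```bash
python3 -c "
from h import *
im=watch(4); cv2.imwrite('pics/w8.png',im)"
```

```text
14.65 [0.5482 0.0076 0.1284] F [ 2.2 -3.3 -1. ] ang -102 (156)
14.7 [0.5482 0.0075 0.1284] F [ 2.8 -2.7 -0.7] ang -106 (156)
14.75 [0.5482 0.0075 0.1284] F [ 2.5 -2.6 -0.8] ang -104 (156)
14.8 [0.5482 0.0075 0.1284] F [ 2.4 -3.4 -1.4] ang -105 (156)
```

The pin has dropped in: vertical force is gone and the drive's side load is on the pin. Now pushing it home.

Call:
servo_tool([
  {"x":0,"y":0,"z":0.15,"turn":0,"claw":1},
  {"x":0,"y":0,"z":0.15,"turn":0,"claw":1},
  {"x":0,"y":0,"z":0.15,"turn":0,"claw":1},
  {"x":0,"y":0,"z":0,"turn":0,"claw":1},
  {"x":0,"y":0,"z":0,"turn":0,"claw":1},
])

```text
time_s: 15.35
eef_pos: [0.5482, 0.0076, 0.124]
ee_rot: [-0.0, 1.0, 0.018, -0.0]
force: [3.2, -1.8, -0.4]
finger_gap: 0.0216
grasp_force: 29.9
```

Call:
servo_tool([
  {"x":0,"y":0,"z":0.1,"turn":0,"claw":1},
  {"x":0,"y":0,"z":0.05,"turn":0,"claw":1},
  {"x":0,"y":0,"z":0,"turn":0,"claw":1},
  {"x":0,"y":0,"z":0,"turn":0,"claw":1},
])

```text
time_s: 15.75
eef_pos: [0.5483, 0.0076, 0.1228]
ee_rot: [0.0, 1.0, 0.018, 0.0]
force: [1.7, -2.7, 2.0]
finger_gap: 0.0214
grasp_force: 29.9
```

```bash
python3 -c "
from h import *
im=watch(4); cv2.imwrite('pics/w9.png',im)"
```

```text
15.75 [0.5483 0.0076 0.1228] F [ 1.7 -2.7  2. ] ang -107 (156)
15.8 [0.5483 0.0076 0.1228] F [ 1.9 -2.9  2. ] ang -105 (156)
15.85 [0.5483 0.0076 0.1228] F [ 1.1 -2.8  1.9] ang -106 (156)
15.9 [0.5483 0.0076 0.1228] F [ 0.7 -2.6  2.8] ang -107 (156)
```

Call:
servo_tool([
  {"x":0,"y":0,"z":0.05,"turn":0,"claw":1},
  {"x":0,"y":0,"z":0,"turn":0,"claw":1},
  {"x":0,"y":0,"z":0,"turn":0,"claw":1},
])

```text
time_s: 16.25
eef_pos: [0.5484, 0.0075, 0.1227]
ee_rot: [0.0, 1.0, 0.018, 0.0]
force: [0.6, -2.6, 5.3]
finger_gap: 0.0214
grasp_force: 29.9
```

Call:
servo_tool([
  {"x":0,"y":0,"z":0.05,"turn":0,"claw":1},
  {"x":0,"y":0,"z":0,"turn":0,"claw":1},
  {"x":0,"y":0,"z":0,"turn":0,"claw":1},
])

```text
time_s: 16.55
eef_pos: [0.5484, 0.0075, 0.1227]
ee_rot: [0.0, 1.0, 0.018, 0.0]
force: [-1.0, -3.0, 9.5]
finger_gap: 0.0216
grasp_force: 29.9
```

Seated (stiff at 0.1227). Relieve, open, retreat upward.

Call:
servo_tool([
  {"x":0,"y":0,"z":-0.08,"turn":0,"claw":1},
  {"x":0,"y":0,"z":0,"turn":0,"claw":0.6},
  {"x":0,"y":0,"z":0,"turn":0,"claw":0.4},
  {"x":0,"y":0,"z":0,"turn":0,"claw":0.4},
  {"x":0,"y":0,"z":0,"turn":0,"claw":0.4},
])

```text
time_s: 17.05
eef_pos: [0.5477, 0.008, 0.1219]
ee_rot: [-0.0, 1.0, 0.018, -0.001]
force: [-0.0, -0.4, -0.2]
finger_gap: 0.0489
grasp_force: 0.0
```

Call:
servo_tool([
  {"x":0,"y":0,"z":0,"turn":0,"claw":0.4},
  {"x":0,"y":0,"z":0,"turn":0,"claw":0.4},
  {"x":0,"y":0,"z":0,"turn":0,"claw":0.4},
  {"x":0,"y":0,"z":0,"turn":0,"claw":0.4},
])

```text
time_s: 17.45
eef_pos: [0.5483, 0.0076, 0.1224]
ee_rot: [-0.0, 1.0, 0.018, -0.0]
force: [0.9, -0.7, -0.7]
finger_gap: 0.0559
grasp_force: 0.0
```

Call:
servo_tool([
  {"x":0,"y":0,"z":-1,"turn":0,"claw":0.4},
  {"x":0,"y":0,"z":-3,"turn":0,"claw":0.4},
  {"x":0,"y":0,"z":-3,"turn":0,"claw":0.4},
  {"x":-2,"y":0,"z":-3,"turn":0,"claw":0.4},
  {"x":-2,"y":0,"z":0,"turn":0,"claw":0.4},
])

```text
time_s: 17.95
eef_pos: [0.5107, 0.0056, 0.2275]
ee_rot: [0.001, 1.0, 0.018, 0.004]
force: [0.6, 1.0, -0.1]
finger_gap: 0.0556
grasp_force: 0.0
```

```bash
python3 - <<'E'
from h import *
s=monitor.state(); im=optics.snapshot("wrist"); i2=optics.snapshot("side"); u=proj(cam("side"),[.548,.008,.11]).astype(int)
o=np.zeros((600,800,3),np.uint8); o[:420,:480]=im[:,40:520]; o[:480,480:800]=cv2.resize(i2[u[1]-35:u[1]+25,u[0]-20:u[0]+20],(320,480),interpolation=cv2.INTER_CUBIC)
cv2.imwrite("pics/end.png",o); print(s["time_s"],s["eef_pos"],s["finger_gap"])
c=cam("wrist");print(proj(c,[.5482,.0077,.142]),proj(c,[.5482,.0077,.107]))
E
```

```text
17.95 [0.51070467 0.00561381 0.22754535] 0.05562732458866731
[279.25014614 165.6316325 ] [279.40554115 160.29005634]
```

View pics/end.png

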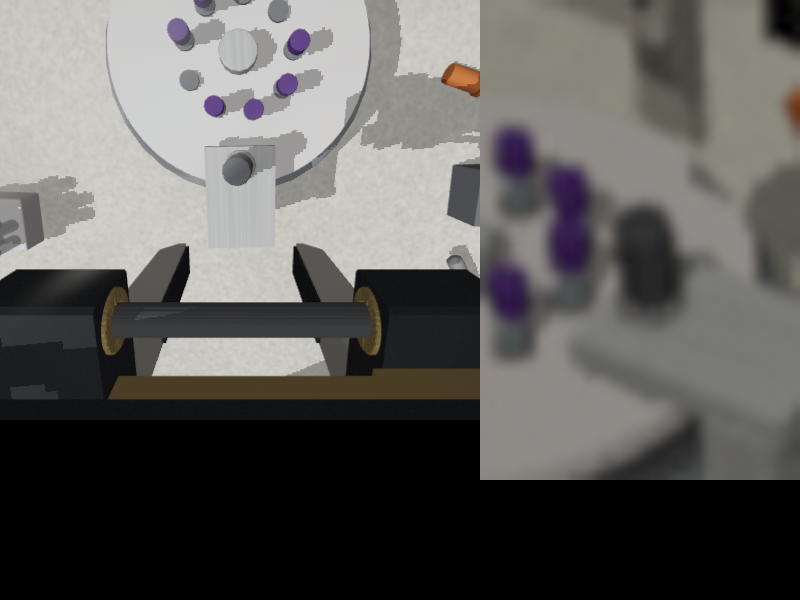

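The pin stands upright in the bridge with its collar down (wrist view 237,168; side crop 650,260), and the gripper is clear. Next, check that the disc is at rest, then hand in.

Call:
servo_tool([
  {"x":0,"y":0,"z":0,"turn":0,"claw":0.4},
  {"x":0,"y":0,"z":0,"turn":0,"claw":0.4},
  {"x":0,"y":0,"z":0,"turn":0,"claw":0.4},
])

```text
time_s: 18.35
eef_pos: [0.5087, 0.0061, 0.2219]
ee_rot: [-0.0, 1.0, 0.018, -0.0]
force: [0.2, 0.4, -0.3]
finger_gap: 0.0559
grasp_force: 0.0
```

```bash
python3 - <<'E'
from h import *
a=optics.snapshot("wrist"); 
for _ in range(3): b=optics.snapshot("wrist")
d=np.abs(a.astype(int)-b)[:130].max(2); print("changed px",(d>25).sum())
if (d>25).sum()<60: print(env.sign_off())
E
```

```text
changed px 295
```

```bash
python3 - <<'E'
from h import *
p=monitor.state()["eef_pos"]; a=optics.snapshot("wrist")
for _ in range(6): b=optics.snapshot("wrist")
print(p,monitor.state()["eef_pos"])
d=np.abs(a.astype(int)-b)[:130].max(2); n=(d>25).sum(); print("changed px",n)
if n<60: print(env.sign_off())
E
```

```text
[0.50849801 0.00614991 0.22198782] [0.50833574 0.0061284  0.22247994]
changed px 271
```

Call:
servo_tool([
  {"x":0,"y":0,"z":0,"turn":0,"claw":0.4},
  {"x":0,"y":0,"z":0,"turn":0,"claw":0.4},
  {"x":0,"y":0,"z":0,"turn":0,"claw":0.4},
  {"x":0,"y":0,"z":0,"turn":0,"claw":0.4},
  {"x":0,"y":0,"z":0,"turn":0,"claw":0.4},
])

```text
time_s: 19.4
eef_pos: [0.5083, 0.0062, 0.2225]
ee_rot: [0.0, 1.0, 0.018, 0.0]
force: [-0.9, 0.9, -0.2]
finger_gap: 0.0558
grasp_force: 0.0
```

```bash
python3 - <<'E'
from h import *
p=monitor.state()["eef_pos"]; a=optics.snapshot("wrist")
for _ in range(6): b=optics.snapshot("wrist")
print(p,monitor.state()["eef_pos"])
d=np.abs(a.astype(int)-b)[:130].max(2); n=(d>25).sum(); print("changed px",n)
f=lambda im:[np.round(k,1) for k in cv2.connectedComponentsWithStats(cv2.inRange(cv2.cvtColor(im,cv2.COLOR_BGR2HSV),(125,80,30),(155,255,255)))[3][1:7].tolist()]
print(f(a)); print(f(b))
if n<60: print(env.sign_off())
E
```

```text
[0.50832895 0.00615174 0.22248045] [0.50831185 0.0061613  0.22244168]
changed px 7
[array([214.8,  11.7]), array([210.5,  14.2]), array([218.,  13.]), array([220.,  12.]), array([341. ,  34.6]), array([328.9,  78.8])]
[array([216.1,  12.1]), array([210.5,  13.5]), array([341. ,  34.6]), array([328.9,  78.8]), array([254.3, 100.7]), array([295. , 103.8])]
the job is handed in; nothing more can be done
None
```

The carousel is locked: the pin is fully home with its collar on the bridge and released, and the disc was at rest when I handed the job in at about 20 s; no verdict came back.

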